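Index the specimen table and load the drained basket

TASK

Turn the round specimen table until the notch in its rim faces the pointer on its foot. Then lift the basket up and off its two-prong hook and set it down upright in the middle of the table, with the notch still facing the pointer. Carry the basket upright, do not drop it, and leave the dish, the pipette, the glassware and the pipe fittings where they are.

Things in the scene. Friction and masses are not known exactly. Their poses are not given: they have to be found in the camera images.
- plate (a joint): angle of the specimen table's turning plate in rad about the vertical, growing counter-clockwise from above; 0 (or any full turn) is the notch facing the pointer. It can go at least a full turn either way and stays where it is left; turning takes about 2.5 N at a rib. Starts 0.8 to 2.6 rad off, to either side
- plate_top (a point): centre of the upper face of the turning plate, 55 mm above the bench; its x axis points to the notch. Bare aluminium disc, 160 mm across, 10 mm thick, dark 72 mm circle in its middle. Five radial ribs to push on stand on it: each 12 mm wide, 20 mm high, 50 to 77 mm from the axis, at 60, 120, 180, 240 and 300 degrees from the notch. Its fixed dark foot is 200 mm across
- notch (a point): the notch: a gap in the plate's rim, about 40 mm wide and 24 mm deep, through which the dark foot shows; this point is on the plate's upper face in the middle of the gap, 78 mm from the axis; turns with the plate
- mark (a point): tip of the fixed pointer, a steel block with a pointed end on the table's foot just outside the rim, 88 mm from the axis and pointing to it; its top is level with the plate's upper face, at most 55 mm above the bench, and it ends 125 mm from the axis
- notch_goal (a point): where the notch point must come: on the line from the axis to the pointer, 78 mm from the axis
- stand: fixed stand: white base 200 x 100 x 6 mm, round steel post 20 mm thick and 200 mm high, two level hook prongs (8 mm thick, 28 mm apart, axes 190 mm above the bench) running from the post to tips turned up to 208 mm. Origin on the bench below the hanging basket; x axis points from there to the post, 100 mm away; the prongs' tips are 34 mm along -x
- basket_stem (a point): middle of the upright round stem (16 mm thick, 50 mm long) by which the basket can be gripped from above. White plastic basket: cup 64 mm across and 50 mm high, under a stiff square bow 70 mm wide along its y and 10 mm thick, whose crossbar is 111 to 119 mm above the underside and carries the stem; z up along the stem
- basket_foot (a point): centre of the basket's underside, 144 mm below the stem's middle. It hangs 83 mm above the bench, its crossbar lying across both prongs, 34 mm behind their tips. To come off it must rise more than 15 mm but less than 50 mm (there the cup meets the prongs), then go along the stand's -x by 50 mm or more (80 mm before it is raised further)
- basket: the basket as a whole (0.11 to 0.22 kg), origin at the centre of its underside
- drip_dish: glass dish, 84 mm diameter, 16 mm high, on the stand's base below the basket; stays where it is
- pipette: bulb pipette lying on the bench between table and stand, 205 mm long, 24 mm high; stays where it is
- pipe_tee: white pipe tee, 94 mm long, 50 mm high, on the bench at the left; stays
- elbow: grey pipe elbow, 80 mm, 50 mm high, on the bench at the right; stays
- beaker_a: glass beaker, 68 mm diameter, 95 mm high, at the far side; stays
- beaker_b: glass beaker, 90 mm diameter, 120 mm high, at the far side; stays
- jar: amber jar, 72 mm diameter, 90 mm high, at the far side; stays
Mind the look-alikes: they are no part of the job. What is shaped like the basket but brown is not meant. What is shaped like the part that bears plate but brown is not meant.

How it is judged:
On the way, in this order (a step that is already met when the one before it is completed fails the run):
1. the notch faces the pointer (within 7 mm at the rim) and the plate is still, while the basket still hangs (horizontal distance between notch and notch_goal below 0.007 m and velocity of joint plate between -0.05 and 0.05 rad/s and horizontal distance between basket_foot and stand below 0.02 m), for 0.3 s.
2. the basket is off the hook (x of basket_stem in the frame of stand below -0.045 m), for 0.1 s.
At the end, for the whole second after the job is handed in: the notch is within 7 mm (5 degrees) of facing the pointer; the basket stands upright (within 4.5 degrees) and at rest on the plate, its underside's centre within 15 mm of the plate's centre (horizontal distance between notch and notch_goal below 0.007 m and horizontal distance between basket_foot and plate_top below 0.015 m and z of basket_foot in the frame of plate_top between -0.004 and 0.004 m and angle between basket_stem's own z axis and vertical below 0.08 rad and linear speed of basket below 0.02 m/s); the robot touches nothing.
It fails at once if the basket is tipped more than 30 degrees (angle between basket_stem's own z axis and vertical above 0.52 rad).
It fails at once if the basket is dropped: it moves faster than 0.5 m/s with no finger on it (linear speed of basket above 0.5 m/s and contact force between basket and the fingers below 0.05 N).
It fails at once if the dish, the pipette, a fitting, a beaker or the jar is moved more than 30 mm (distance of any of drip_dish, pipette, pipe_tee, elbow, beaker_a, beaker_b, jar from where it was at the start of the episode above 0.03 m).
It also fails if it takes over 67 s, if anything falls off the work surface, if the arm or the gripper's body presses on something with over 40 N, if the wrist force passes 120 N, or if a joint passes its speed limit or range.

ROBOT

A 6-joint arm with a two-finger parallel gripper is mounted at the origin on the work surface. World frame = base frame: x ahead of the robot, y to its left, z up, the work surface at z = 0. Lengths are in m, angles in rad, forces in N, time in s.
With the tool pointing down it reaches from about 0.15 to 0.775 m from the base axis. Payload 6.1 kg.
Tool frame: the origin (TCP) lies at the very end of the fingers, on their centre line; the grasp point (between the pads) lies 19 mm behind it; z points along the fingers, y is the line along which they close (so a half turn about z gives the same grasp; the last joint's range is limited). The gripper opens to 85 mm and grips with 20 to 120 N. Pads are 22 mm wide; open, the fingers measure 114 mm over their backs; the gripper's body (76 mm by 85 mm) begins 54 mm behind the grasp point. The pads swing forward as they close: fully open they stand 13 mm farther back than shut.
Start: joints at [-1.263, 0.126, -0.04, 1.405, 0, 1.571], TCP at [0.159, -0.5, 0.231] pointing down, gripper open.
Joint ranges: [-2.72, 2.72], [-0.95, 1.95], [-1.27, 1.35], [-1.78, 2.02], [-1.46, 1.47], [-3.14, 3.14]. Speed limits (rad/s): [2.39, 2.39, 3.01, 3.14, 3.14, 3.14].

INTERFACE

Orientations are given as a unit quaternion [x, y, z, w].
In Python, from rig import r gives the robot as it stands.
- The arm moves only by the tool send_rows, never from a script. Its argument "deltas" is a list of rows, each a list of 3 entries, a list of its own where there are three numbers: the shift along the tool's x, y, z in mm, then the turn about the tool's z in degrees, then the opening, from 0 (shut) to 1 (fully open). In form: [[[tx, ty, tz], spin, hand], ...]. A call has exactly 8 rows; each row shifts and turns the commanded pose from where the row before left it, along the tool's axes as they then stand; what a row does not reach is not made up. A row lasts 1/12 s, in which the tool goes at most 41.7 mm and 7.16 degrees, less where a joint would pass 70% of its speed; a pose out of reach is approached as far as the arm can. A call is refused whole if a number of a shift passes 41.7 or a number of a turn 7.16, either way. A call with a gripper value outside its range is refused whole. The fingers move at their own pace and stop on an object; the grip force is fixed at half the most. Time passes only in rows, so rows that do not move let the fingers close, or fill a call up. It gives the time, the measured TCP pose, the force, the opening and the grip force at its end, in the units of the state.
- r.read_state(): the state, without advancing time (a new reading comes with each control period).
- r.capture(name): name is "scene" or "top" or "wrist"; returns the picture (384x512x3 uint8, red, green, blue); there is no depth.
- r.get_calibration(name): a dict with "K" (3x3 intrinsics, pixels), "view" (4x4, takes a point from world to camera coordinates); the wrist camera has in their place "mount" (4x4, takes a point from camera to tool coordinates, whose origin is the TCP and whose axes are the flange's). Camera axes: x right, y up, looking along -z (the intrinsics and any distortion apply to the point x, -y, -z); pixel columns grow to the right and rows downward; lengths in m; the calibration is good to about 2 mm. A picture is of the moment at which its call begins: read the wrist's pose just before it. get_calibration takes no time and is no camera call.
- r.close_job(): hands the job in; it is judged then, once.
The state is a dict: "time": time; "q": joint angles; "qvel": joint speeds; "joint_torque": joint torques, N m; "tool_pos": TCP position; "tcp_rot": TCP orientation; "force": force on the tool from outside, world axes, zero at the start; "moment": the same for the moment, N m; "width": opening from 0.0 (shut) to 1.0 (fully open); "finger_force": force on a finger pad.
Only numpy, scipy, OpenCV 4.12 (cv2) and the standard library are available. Lean on these libraries where they do the work, as an engineer would, in place of code of your own. Each camera call takes 0.05 s, during which the arm holds its last target. There are 200 camera calls.

## Working session

There is one attempt and no reset: what is moved stays moved. The work goes in short steps, Python scripts to look and compute and a tool call to move; the robot and the scene stay as the last step left them, time stands still between calls to the robot, and variables do not carry over. Pictures are saved under pics/ and viewed, at most 10 in all, crops included, and the job is handed in when it is done.

Besides the shell and the picture viewer there is one more tool, called by a JSON object that holds its "method" and its "body". send_rows: Moves the arm, as the interface text tells. Its arguments: {"type":"object","properties":{"deltas":{"type":"array"}},"required":["deltas"]}

```bash
ls; mkdir -p pics
python3 - <<'E'
from rig import r
import cv2,numpy as np
print(r.read_state())
for n in("scene","top"):
    im=r.capture(n); cv2.imwrite(f"pics/{n}0.png",im[:,:,::-1]); c=r.get_calibration(n)
    print(n,np.round(c["K"],1).tolist(),np.round(c["view"],4).tolist(),[k for k in c])
print(r.get_calibration("wrist"))
E
```

```text
pics
{'time': 0.0, 'q': array([-1.26303101e+00,  1.26407930e-01, -4.06343388e-02,  1.40539911e+00,
       -1.02053580e-05,  1.57081444e+00]), 'qvel': array([ 0.00060973, -0.00108615,  0.00253065, -0.00130771,  0.00045279,
       -0.00084493]), 'joint_torque': array([-7.59380564e-04, -4.35915184e+01,  3.52924526e+01,  1.74362183e-02,
       -5.25711016e-05,  3.00107970e-06]), 'tool_pos': array([ 0.15890893, -0.49993536,  0.23050177]), 'tcp_rot': array([ 9.88184462e-01,  1.53267063e-01, -1.31123439e-04, -8.12024295e-04]), 'force': array([ 0.37542691, -0.22616555,  0.46156933]), 'moment': array([-0.0126847 , -0.0045728 , -0.02981563]), 'finger_force': 0.0, 'width': 0.9976990828268881}
scene [[415.3, 0.0, 265.9], [0.0, 415.3, 194.1], [0.0, 0.0, 1.0]] [[0.0903, 0.9957, 0.0204, -0.0262], [-0.6547, 0.0439, 0.7546, 0.2084], [0.7505, -0.0815, 0.6558, -1.7852], [0.0, 0.0, 0.0, 1.0]] ['K', 'view']
top [[467.0, 0.0, 252.0], [0.0, 467.0, 190.9], [0.0, 0.0, 1.0]] [[0.0113, -0.9998, 0.0182, -0.0402], [0.9973, 0.0126, 0.0729, -0.5105], [-0.0732, 0.0173, 0.9972, -1.6018], [0.0, 0.0, 0.0, 1.0]] ['K', 'view']
{'K': array([[300.62460621,   0.        , 251.67067626],
       [  0.        , 300.62460621, 191.6796625 ],
       [  0.        ,   0.        ,   1.        ]]), 'mount': array([[ 5.06910588e-05,  9.64008331e-01,  2.65872026e-01,
         6.80295128e-02],
       [ 9.99999549e-01,  2.03177181e-04, -9.27346644e-04,
         4.10721589e-04],
       [-9.47989020e-04,  2.65871954e-01, -9.64007887e-01,
        -1.42731206e-01],
       [ 0.00000000e+00,  0.00000000e+00,  0.00000000e+00,
         1.00000000e+00]])}
```

View pics/top0.png

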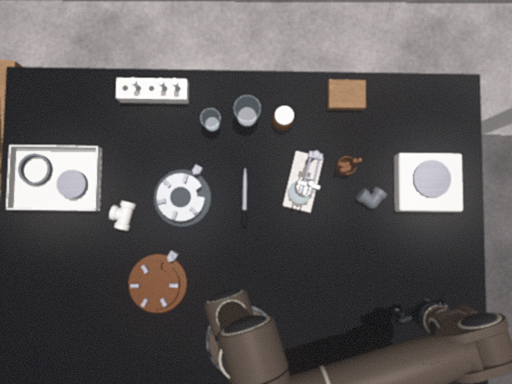

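View pics/scene0.png

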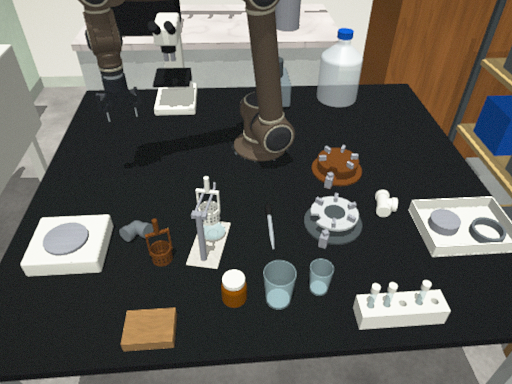

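The top view shows two tables: aluminium at (183,197) and brown at (157,283). There are also two baskets: white on the stand at about (303,187) and brown at (347,165). The task's table is the aluminium one and its basket is the white one, because brown ones are excluded. The post is near (315,158). I'll confirm both in one enlarged crop.

Run:
```python
import cv2,numpy as np
a=cv2.imread("pics/top0.png"); s=cv2.imread("pics/scene0.png")
f=lambda im,x,y,w,h:cv2.resize(im[y:y+h,x:x+w],(400,300),interpolation=cv2.INTER_CUBIC)
cv2.imwrite("pics/crop1.png",np.vstack([np.hstack([f(a,140,150,88,66+0),f(a,270,143,88,66)]),np.hstack([f(s,290,180,88,66),f(s,170,175,108,81)])]))
```

```text
(no output)
```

View pics/crop1.png

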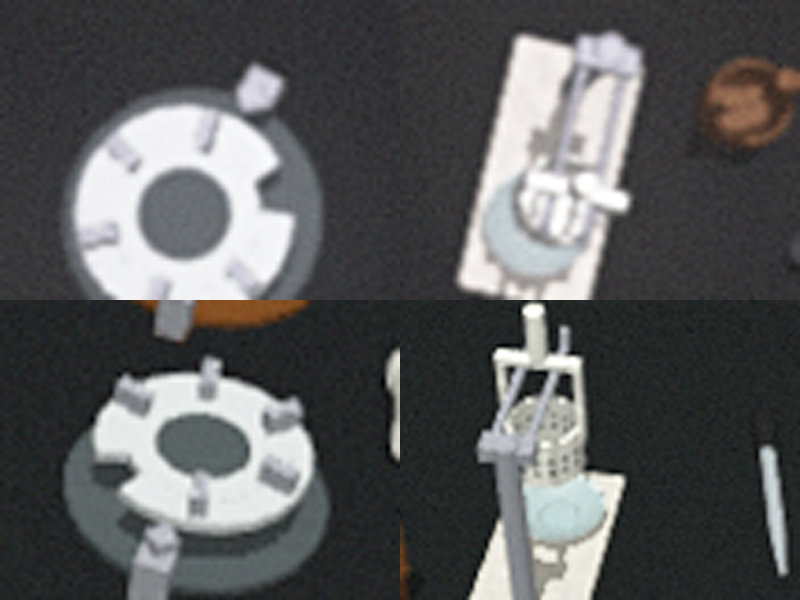

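The crop confirms it: aluminium plate with its dark circle at top px (181,197), notch at about (200,192), pointer tip at about (195,172). The white basket hangs on the two prongs, with the stem at scene px (207,184). Next I'll compute positions.

```bash
cat > h.py <<'E'
from rig import r
import cv2,numpy as np
from scipy.spatial.transform import Rotation as R
def cam(n,st=None):
    c=r.get_calibration(n);K=c["K"]
    if n=="wrist":
        st=st or r.read_state();T=np.eye(4);T[:3,:3]=R.from_quat(st["tcp_rot"]).as_matrix();T[:3,3]=st["tool_pos"]
        M=T@c["mount"]
    else: M=np.linalg.inv(c["view"])
    return K,M
def ray(C,p):
    K,M=C;d=np.array([(p[0]-K[0,2])/K[0,0],-(p[1]-K[1,2])/K[1,1],-1]);return M[:3,3],M[:3,:3]@d
def onz(C,p,z):
    o,d=ray(C,p);return (o+d*(z-o[2])/d[2])
def proj(C,P):
    K,M=C;p=np.linalg.inv(M)@np.append(P,1);return np.array([K[0,0]*p[0]/-p[2]+K[0,2],K[1,1]*p[1]/p[2]+K[1,2]])
def tri(Cs,ps):
    A=np.zeros((3,3));b=np.zeros(3)
    for C,p in zip(Cs,ps):
        o,d=ray(C,p);d=d/np.linalg.norm(d);Q=np.eye(3)-np.outer(d,d);A+=Q;b+=Q@o
    return np.linalg.solve(A,b)
E
python3 - <<'E'
from h import *
im=cv2.imread("pics/top0.png");C=cam("top");S=cam("scene")
g=cv2.cvtColor(im,cv2.COLOR_BGR2GRAY);hsv=cv2.cvtColor(im,cv2.COLOR_BGR2HSV)
ring=np.zeros_like(g);cv2.circle(ring,(181,197),30,255,-1)
w=cv2.bitwise_and(((g>140)*255).astype('uint8'),ring)
cn,hi=cv2.findContours(w,cv2.RETR_CCOMP,cv2.CHAIN_APPROX_NONE)
for c,h in zip(cn,hi[0]):
    if cv2.contourArea(c)>40:
        m=cv2.minEnclosingCircle(c);print(h[3],cv2.contourArea(c),m,cv2.fitEllipse(c),onz(C,cv2.fitEllipse(c)[0],.055))
for n,p in dict(notch=(200.5,191.8),tip=(195,173.5),block=(197.6,169.5)).items(): print(n,onz(C,p,.055))
# stand base
m=((g>120)*255).astype('uint8');q=np.zeros_like(g);cv2.rectangle(q,(278,145),(330,216),255,-1);m&=q
c=max(cv2.findContours(m,0,1)[0],key=cv2.contourArea);rr=cv2.minAreaRect(c);B=cv2.boxPoints(rr);print(rr)
print(np.array([onz(C,p,.006) for p in B])[:,:2])
for z in(.09,.145,.19,.252):print(z)
print("stem top",tri([C,S],[(270+(625-400)/4.545,143+200/4.545),(206.5,178.5)]))
print("bar z .2", onz(S,(207,192),.202))
print("scene: stem mid z.227",onz(S,(206.8,185),.227))
E
```

```text
-1 1733.0 ((180.17416381835938, 196.71348571777344), 24.522043228149414) ((179.30612182617188, 196.73550415039062), (46.31399154663086, 48.154380798339844), 166.072265625) [0.48540364 0.21205389 0.055     ]
0 324.5 ((180.0, 196.57142639160156), 10.618722915649414) ((180.07191467285156, 196.65402221679688), (20.192670822143555, 20.60421371459961), 29.513877868652344) [0.48571151 0.209478   0.055     ]
notch [0.5030284  0.14085889 0.055     ]
tip [0.56507576 0.16069954 0.055     ]
block [0.57885515 0.15215963 0.055     ]
((304.97265625, 179.17518615722656), (32.895652770996094, 62.37510681152344), 13.626995086669922)
[[ 0.46163939 -0.13854651]
 [ 0.67634868 -0.18907182]
 [ 0.65034326 -0.3022644 ]
 [ 0.4358882  -0.2505989 ]]
0.09
0.145
0.19
0.252
stem top [ 0.50945043 -0.21687523  0.24182493]
bar z .2 [ 0.52805518 -0.20226814  0.202     ]
scene: stem mid z.227 [ 0.52550748 -0.20109247  0.227     ]
```

{"method": "send_rows", "body": {"deltas": [[[22,-24,0],0,0.5],[[22,-24,0],0,0.5],[[22,-24,0],0,0.5],[[22,-24,0],0,0.5],[[22,-24,0],0,0.5],[[22,-24,0],0,0.5],[[22,-24,0],0,0.5],[[22,-24,0],0,0.5]]}}

```text
time: 0.77
tool_pos: [0.2687, -0.2624, 0.231]
tcp_rot: [0.988, 0.153, -0.0, -0.0]
force: [1.4, -0.5, -0.4]
width: 0.501
finger_force: 0.0
```

{"method": "send_rows", "body": {"deltas": [[[22,-24,0],0,0.5],[[22,-24,0],0,0.5],[[22,-24,0],0,0.5],[[22,-24,0],0,0.5],[[22,-24,0],0,0.5],[[22,-24,0],0,0.5],[[22,-24,0],0,0.5],[[22,-24,0],0,0.5]]}}

```text
time: 1.43
tool_pos: [0.3783, -0.026, 0.2312]
tcp_rot: [0.988, 0.153, -0.0, 0.0]
force: [0.6, -0.9, 0.3]
width: 0.499
finger_force: 0.0
```

{"method": "send_rows", "body": {"deltas": [[[22,-24,0],0,0.5],[[22,-24,0],0,0.5],[[22,-24,0],0,0.5],[[22,-24,0],0,0.5],[[22,-24,0],0,0.5],[[22,-24,0],0,0.5],[[22,-24,0],0,0.5],[[0,0,0],0,0.5]]}}

```text
time: 2.1
tool_pos: [0.4805, 0.1687, 0.2299]
tcp_rot: [0.986, 0.165, -0.001, -0.006]
force: [-0.6, -0.7, -0.4]
width: 0.498
finger_force: 0.0
```

Run:
```python
from h import *
st=r.read_state();np.save("st1.npy",st,allow_pickle=True)
im=r.capture("wrist");cv2.imwrite("pics/w1.png",im[:,:,::-1]);print(st["tool_pos"],st["tcp_rot"],st["q"],st["width"],st["time"])
C=cam("wrist",st);print(proj(C,[.4855,.2095,.055]))
```

```text
[0.48046375 0.16866671 0.22987837] [ 0.98626136  0.16508436 -0.00128506 -0.0058336 ] [ 0.33068625  0.09636645 -0.07594884  1.39910183  0.01193085  3.14058213] 0.4981967874046098 2.1
[218.19949382 157.37339153]
```

View pics/w1.png

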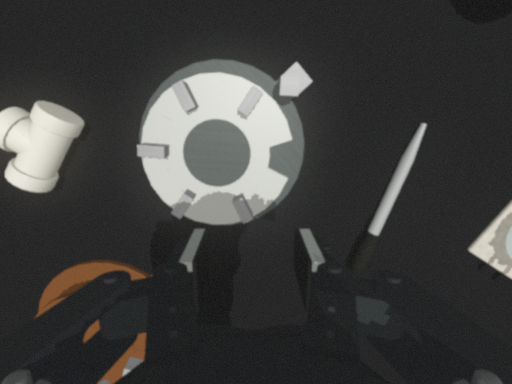

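The wrist view shows the plate's dark circle at (217,153), the notch at about (281,152), the pointer tip at about (281,95), and ribs at (250,102), (184,96), (152,151), (183,203) and (243,207). The brown table is at the lower left. Next I'll measure the angles.

```bash
cat >> h.py <<'E'
def table(im,C,seed,rad=95):
    """BGR image -> plate centre (dark circle), bright contour around seed"""
    g=cv2.cvtColor(im,cv2.COLOR_BGR2GRAY)
    m=(g<135).astype('uint8');n,l,s,c=cv2.connectedComponentsWithStats(m)
    k=l[int(seed[1]),int(seed[0])];cn=max(cv2.findContours((l==k).astype('uint8'),0,1)[0],key=cv2.contourArea)
    e=cv2.fitEllipse(cn);return e,onz(C,e[0],.055)
def prof(im,C,c,rr,z=.055):
    a=np.arange(-180,180,1.);g=cv2.cvtColor(im,cv2.COLOR_BGR2GRAY).astype('f4')
    p=np.array([proj(C,[c[0]+rr*np.cos(t),c[1]+rr*np.sin(t),z]) for t in np.radians(a)],'f4')
    return a,cv2.remap(g,p[:,:1],p[:,1:],cv2.INTER_LINEAR).ravel()
E
python3 - <<'E'
from h import *
st=np.load("st1.npy",allow_pickle=True).item();im=cv2.imread("pics/w1.png");C=cam("wrist",st)
e,c=table(im,C,(217,153));print(e,c)
def runs(a,m):
    o=[];i=0
    while i<len(a):
        if m[i]:
            j=i
            while j+1<len(a) and m[j+1]:j+=1
            o.append((a[i],a[j]));i=j
        i+=1
    return o
for rr,z in((.064,.055),(.07,.055),(.075,.055)):
    a,v=prof(im,C,c,rr,z);print(rr,"dark",runs(a,v<110))
for rr in(.097,.105,.115):
    a,v=prof(im,C,c,rr);print(rr,"bright",runs(a,v>130))
for n,p in dict(r44=(250,102),r104=(184,96),r164=(152,151),r224=(183,203)).items():
    q=onz(C,p,.07)-c;print(n,np.degrees(np.arctan2(q[1],q[0])),np.hypot(*q[:2]))
E
```

```text
((216.34017944335938, 152.4485321044922), (63.597225189208984, 66.17400360107422), 134.1197967529297) [0.48986623 0.21292484 0.055     ]
0.064 dark [(np.float64(-132.0), np.float64(-132.0))]
0.07 dark [(np.float64(-133.0), np.float64(-132.0))]
0.075 dark [(np.float64(-133.0), np.float64(-133.0))]
0.097 bright [(np.float64(-34.0), np.float64(-24.0))]
0.105 bright [(np.float64(-35.0), np.float64(-23.0))]
0.115 bright [(np.float64(-35.0), np.float64(-23.0))]
r44 -16.244234913783853 0.062337306966927575
r104 44.993085610450876 0.06280282335433766
r164 105.8498000600924 0.06320706072304409
r224 164.7534655184173 0.06230677633880098
```

{"method": "send_rows", "body": {"deltas": [[[0,0,0],-6.5,0.5],[[0,0,0],-6.5,0.5],[[0,0,0],-6.5,0.5],[[0,0,0],-6.5,0.5],[[0,0,0],0,0.5],[[0,0,0],0,0.5],[[0,0,0],0,0.5],[[0,0,0],0,0.5]]}}

```text
time: 2.82
tool_pos: [0.4783, 0.1653, 0.2314]
tcp_rot: [0.925, 0.38, 0.0, -0.005]
force: [-0.4, -0.3, 0.0]
width: 0.499
finger_force: 0.0
```

Run:
```python
from h import *
st=r.read_state();im=r.capture("wrist")[:,:,::-1].copy();cv2.imwrite("pics/w2.png",im);C=cam("wrist",st)
M=R.from_quat(st["tcp_rot"]).as_matrix();print(st["tool_pos"],M.round(3).tolist(),np.degrees(np.arctan2(M[1,0],M[0,0])),st["q"][5])
s=proj(C,[.488,.211,.055]);print(s);e,c=table(im,C,s);print(e,c)
for rr in(.097,.11):
    a,v=prof(im,C,c,rr);print(a[v>130])
d=np.array([c[0]+.063*np.cos(np.radians(44.8)),c[1]+.063*np.sin(np.radians(44.8)),.062])-st["tool_pos"];print("tool delta to rib",M.T@d*1000)
```

```text
[0.478273   0.16530742 0.23139034] [[0.711, 0.703, -0.004], [0.703, -0.711, 0.01], [0.005, -0.01, -1.0]] 44.646278806830765 2.6887210397234265
[227.98969144 137.8179787 ]
((227.47213745117188, 135.1146240234375), (65.11334991455078, 67.0859603881836), 153.18589782714844) [0.48965078 0.21331286 0.055     ]
[-34. -33. -32. -31. -30. -29. -28. -27. -26. -25. -24.]
[-35. -34. -33. -32. -31. -30. -29. -28. -27. -26. -25. -24. -23.]
tool delta to rib [104.03291253 -24.64261698 170.13320644]
```

{"method": "send_rows", "body": {"deltas": [[[17,-4,8],0,0.5],[[17,-4,12],0,0.5],[[17,-4,15],0,0.5],[[17,-4,15],0,0.5],[[17,-4,15],0,0.5],[[18,-4,15],0,0.5],[[0,0,0],0,0.5],[[0,0,0],0,0.5]]}}

```text
time: 3.53
tool_pos: [0.5338, 0.2562, 0.1507]
tcp_rot: [0.925, 0.381, -0.001, -0.005]
force: [-0.8, -0.5, 0.0]
width: 0.497
finger_force: 0.0
```

Run:
```python
from h import *
st=r.read_state();im=r.capture("wrist")[:,:,::-1].copy();cv2.imwrite("pics/w3.png",im);C=cam("wrist",st)
M=R.from_quat(st["tcp_rot"]).as_matrix();print(st["tool_pos"],M.round(3)[2])
print("tcp->px at z .075,.055",proj(C,np.append(st["tool_pos"][:2],.075)),proj(C,np.append(st["tool_pos"][:2],.055)))
print([proj(C,[.4897+q*np.cos(.782),.2133+q*np.sin(.782),.075]).round(1) for q in(.05,.063,.077)])
```

```text
[0.53383073 0.2562431  0.15070014] [ 0.002 -0.011 -1.   ]
tcp->px at z .075,.055 [251.5404821  201.26501846] [251.80121506 194.11027748]
[array([250.7, 215.6]), array([250.7, 199.5]), array([250.7, 181.5])]
```

View pics/w3.png

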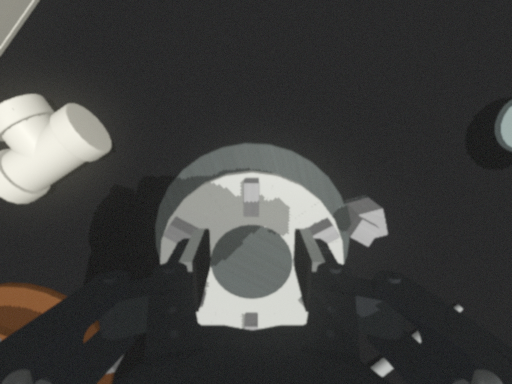

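Pixel (251,198) is the rib, centred between the fingers and within 1 px of the prediction. I'll descend and grip it.

{"method": "send_rows", "body": {"deltas": [[[0,0,12],0,0.5],[[0,0,18],0,0.5],[[0,0,18],0,0.5],[[0,0,18],0,0.5],[[0,0,15],0,0.5],[[0,0,7],0,0.5],[[0,0,0],0,0.5],[[0,0,0],0,0.5]]}}

```text
time: 4.25
tool_pos: [0.5343, 0.2567, 0.0651]
tcp_rot: [0.925, 0.381, 0.001, -0.006]
force: [0.2, 0.5, -0.1]
width: 0.499
finger_force: 0.0
```

{"method": "send_rows", "body": {"deltas": [[[0,0,0],0,0.1],[[0,0,0],0,0.05],[[0,0,0],0,0.05],[[0,0,0],0,0.05],[[0,0,0],0,0.05],[[0,0,0],0,0.05],[[0,0,0],0,0.05],[[0,0,0],0,0.05]]}}

```text
time: 4.92
tool_pos: [0.5345, 0.2576, 0.0656]
tcp_rot: [0.925, 0.381, 0.001, -0.006]
force: [-1.9, 1.1, 5.7]
width: 0.118
finger_force: 59.3
```

{"method": "send_rows", "body": {"deltas": [[[-0.1,-3.3,0],-3,0.05],[[-0.1,-3.3,0],-3,0.05],[[-0.1,-3.3,0],-3,0.05],[[-0.1,-3.3,0],-3,0.05],[[-0.1,-3.3,0],-3,0.05],[[-0.1,-3.3,0],-3,0.05],[[-0.1,-3.3,0],-3,0.05],[[-0.1,-3.3,0],-3,0.05]]}}

```text
time: 5.58
tool_pos: [0.5124, 0.2726, 0.0656]
tcp_rot: [0.824, 0.566, 0.003, -0.006]
force: [-1.4, 4.0, 4.2]
width: 0.116
finger_force: 59.1
```

{"method": "send_rows", "body": {"deltas": [[[-0.1,-3.3,0],-3,0.05],[[-0.1,-3.3,0],-3,0.05],[[-0.1,-3.3,0],-3,0.05],[[-0.1,-3.3,0],-3,0.05],[[-0.1,-3.3,0],-3,0.05],[[-0.1,-3.3,0],-3,0.05],[[-0.1,-3.3,0],-3,0.05],[[0,-1.1,0],-1,0.05]]}}

```text
time: 6.25
tool_pos: [0.4882, 0.2773, 0.0657]
tcp_rot: [0.701, 0.713, 0.004, -0.006]
force: [-1.4, 4.3, 2.7]
width: 0.12
finger_force: 58.9
```

Run:
```python
from h import *
st=r.read_state();im=r.capture("top")[:,:,::-1].copy();im2=r.capture("wrist")[:,:,::-1].copy()
f=lambda im,x,y,w,h:cv2.resize(im[y:y+h,x:x+w],(400,300),interpolation=cv2.INTER_CUBIC)
cv2.imwrite("pics/w4.png",im2);cv2.imwrite("pics/c4.png",np.hstack([f(im,140,150,88,66),f(im2,0,0,512,384)]))
M=R.from_quat(st["tcp_rot"]).as_matrix();print(st["tool_pos"],np.degrees(np.arctan2(M[1,0],M[0,0])),st["force"])
d=st["tool_pos"]-[.4897,.2133,0];print(np.degrees(np.arctan2(d[1],d[0])),np.hypot(*d[:2]))
```

```text
[0.48817312 0.2773256  0.06568044] 90.95769215518386 [-1.42991147  4.3048984   2.74491033]
91.36612485160552 0.06404379994058022
```

View pics/c4.png

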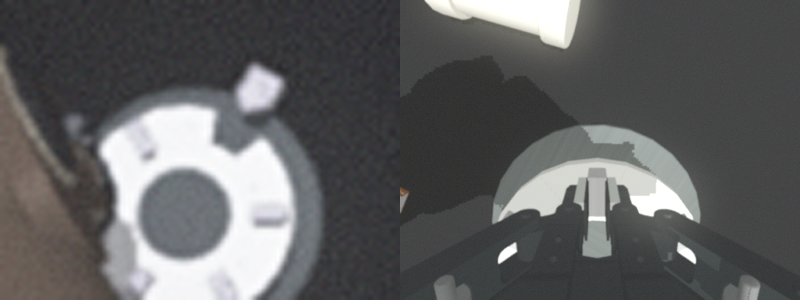

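The notch at crop (237,133) now lies in front of the pointer tip at (250,107). I'll release, lift, and measure precisely from near.

{"method": "send_rows", "body": {"deltas": [[[0,0,0],0,0.5],[[0,0,0],0,0.5],[[0,0,0],0,0.5],[[0,0,0],0,0.5],[[0,0,-8],0,0.5],[[0,0,-20],0,0.5],[[0,0,-30],0,0.5],[[0,0,-30],0,0.5]]}}

```text
time: 7.02
tool_pos: [0.4881, 0.274, 0.1532]
tcp_rot: [0.702, 0.712, 0.001, -0.005]
force: [0.7, 0.9, 0.7]
width: 0.497
finger_force: 0.0
```

{"method": "send_rows", "body": {"deltas": [[[-17,0,-20],0,0.5],[[-17,0,-20],0,0.5],[[-17,0,-20],0,0.5],[[-17,0,-20],0,0.5],[[-17,0,0],0,0.5],[[-17,0,0],0,0.5],[[0,0,0],0,0.5],[[0,0,0],0,0.5]]}}

```text
time: 7.68
tool_pos: [0.4905, 0.1711, 0.232]
tcp_rot: [0.703, 0.711, 0.003, -0.005]
force: [-0.3, 0.5, -0.0]
width: 0.5
finger_force: 0.0
```

```bash
cat > ang.py <<'E'
from h import *
import sys
st=r.read_state();im=r.capture("wrist")[:,:,::-1].copy();cv2.imwrite(sys.argv[1],im);C=cam("wrist",st)
tp=r.capture("top")[:,:,::-1].copy();cv2.imwrite(sys.argv[1].replace(".png","t.png"),tp)
s=proj(C,[.4897,.2133,.055]);print(s);e,c=table(im,C,s);print(e,c)
def rep(im,C,c,n):
    print(n,c)
    for rr in(.097,.105,.115):
        a,v=prof(im,C,c,rr);b=a[(v>125)&(a>-60)&(a<0)];print("ptr",rr,b.min() if len(b) else 0,b.max() if len(b) else 0,b.mean())
    for rr in(.062,.066,.07,.074):
        a,v=prof(im,C,c,rr);b=a[(v<135)&(a>-60)&(a<0)];print("notch",rr,b.min() if len(b) else 0,b.max() if len(b) else 0,b.mean())
rep(im,C,c,"wrist")
C2=cam("top");rep(tp,C2,table(tp,C2,(180,196.5))[1],"top")
print(st["tool_pos"])
E
python3 ang.py pics/w5.png
```

```text
[250.97980799 135.02957799]
((249.8826446533203, 135.36155700683594), (65.50691223144531, 67.62931060791016), 24.866031646728516) [0.48855118 0.21294221 0.055     ]
wrist [0.48855118 0.21294221 0.055     ]
ptr 0.097 -34.0 -24.0 -29.0
ptr 0.105 -35.0 -22.0 -28.5
ptr 0.115 -34.0 -23.0 -28.5
notch 0.062 -40.0 -19.0 -29.5
notch 0.066 -41.0 -19.0 -30.0
notch 0.07 -42.0 -18.0 -30.0
notch 0.074 -42.0 -18.0 -30.0
top [ 0.38432778 -0.03105315  0.055     ]
ptr 0.097 0 0 nan
ptr 0.105 0 0 nan
ptr 0.115 0 0 nan
notch 0.062 -59.0 -1.0 -30.0
notch 0.066 -59.0 -1.0 -30.0
notch 0.07 -59.0 -1.0 -30.0
notch 0.074 -59.0 -1.0 -30.0
[0.4905158  0.17112946 0.23204714]ang.py:9: RuntimeWarning: Mean of empty slice.
  a,v=prof(im,C,c,rr);b=a[(v>125)&(a>-60)&(a<0)];print("ptr",rr,b.min() if len(b) else 0,b.max() if len(b) else 0,b.mean())
  ret = ret.dtype.type(ret / rcount)
```

The notch is at −30° and the pointer at −29°, so it is aligned within about 1.3°. Next is the basket.

{"method": "send_rows", "body": {"deltas": [[[-5,1.7,-15],0,0.5],[[-15,1.7,-20],0,0.5],[[-28,1.7,-20],0,0.5],[[-28,1.7,-20],0,0.5],[[-28,1.7,-20],0,0.5],[[-28,1.7,-5],0,0.5],[[-28,1.7,0],0,0.6],[[-28,1.7,0],0,0.6]]}}

```text
time: 8.45
tool_pos: [0.5074, -0.0175, 0.3299]
tcp_rot: [0.702, 0.712, 0.003, -0.005]
force: [-0.1, 0.4, 0.1]
width: 0.602
finger_force: 0.0
```

{"method": "send_rows", "body": {"deltas": [[[-28,1.7,0],0,0.6],[[-28,1.7,0],0,0.6],[[-28,1.7,0],0,0.6],[[-28,1.7,0],0,0.6],[[-28,1.7,0],0,0.6],[[-28,1.7,0],0,0.6],[[-25,1.7,0],7,0.6],[[-15,0,0],7,0.6]]}}

```text
time: 9.12
tool_pos: [0.5206, -0.2264, 0.3261]
tcp_rot: [0.786, 0.619, 0.001, -0.006]
force: [0.5, 0.9, -0.7]
width: 0.601
finger_force: 0.0
```

{"method": "send_rows", "body": {"deltas": [[[0,0,0],0,0.6],[[0,0,0],0,0.6],[[0,0,0],0,0.6],[[0,0,0],0,0.6],[[0,0,0],0,0.6],[[0,0,0],0,0.6],[[0,0,0],0,0.6],[[0,0,0],0,0.6]]}}

```text
time: 9.78
tool_pos: [0.5199, -0.2244, 0.3273]
tcp_rot: [0.783, 0.621, 0.002, -0.005]
force: [0.4, 1.0, 0.5]
width: 0.598
finger_force: 0.0
```

Run:
```python
from h import *
st=r.read_state();im=r.capture("wrist")[:,:,::-1].copy();cv2.imwrite("pics/w6.png",im);np.save("st6.npy",st,allow_pickle=True);C=cam("wrist",st)
M=R.from_quat(st["tcp_rot"]).as_matrix();print(st["tool_pos"],np.degrees(np.arctan2(M[1,0],M[0,0])),M[2],proj(C,[.5255,-.201,.252]))
```

```text
[ 0.51987317 -0.22441969  0.32726256] 76.83345456132288 [ 0.00928886 -0.00567035 -0.99994078] [251.08601403 170.18754833]
```

View pics/w6.png

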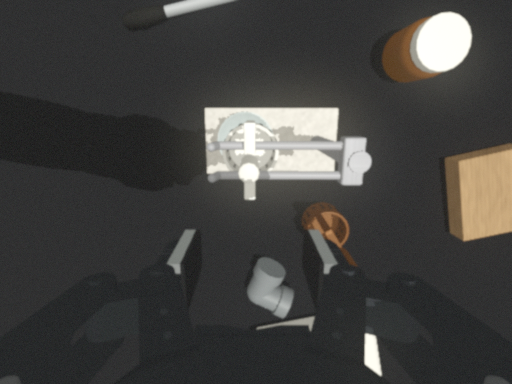

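The white basket's stem top is at (249,172). The prongs run from (212,146) and (212,176) to the post at (352,160), parallel to the tool's y axis.

Run:
```python
from h import *
st=np.load("st6.npy",allow_pickle=True).item();im=cv2.imread("pics/w6.png");C=cam("wrist",st)
sub=cv2.cvtColor(im,cv2.COLOR_BGR2GRAY)[155:190,232:268]
k=cv2.HoughCircles(cv2.resize(sub,None,fx=4,fy=4,interpolation=2),cv2.HOUGH_GRADIENT,1,50,param1=100,param2=12,minRadius=30,maxRadius=55);print(k/4+[232,155,0] if k is not None else 0)
P=onz(C,(249,172),.252);M=R.from_quat(st["tcp_rot"]).as_matrix()
print(P,"tool delta",M.T@(np.append(P[:2],.214)-st["tool_pos"])*1000)
a,b=onz(C,(212,146),.19),onz(C,(340,146),.19);print("prong dir",np.degrees(np.arctan2(*(b-a)[1::-1])),a)
```

```text
[[[248.875      173.375       10.52499962]]]
[ 0.52368648 -0.20197587  0.252     ] tool delta [ 21.66935496  -0.75578526 113.47484832]
prong dir -13.123796645863832 [ 0.49216133 -0.18197949  0.19      ]
```

{"method": "send_rows", "body": {"deltas": [[[8,0,0],0,0.6],[[8,-1,0],0,0.6],[[5,0,5],0,0.6],[[0,0,15],0,0.6],[[0,0,20],0,0.6],[[0,0,20],0,0.6],[[0,0,0],0,0.6],[[0,0,0],0,0.6]]}}

```text
time: 10.5
tool_pos: [0.5228, -0.2028, 0.2665]
tcp_rot: [0.784, 0.621, 0.001, -0.006]
force: [-0.5, -0.6, 1.1]
width: 0.6
finger_force: 0.0
```

Run:
```python
from h import *
st=r.read_state();im=r.capture("wrist")[:,:,::-1].copy();cv2.imwrite("pics/w7.png",im);C=cam("wrist",st)
print(st["tool_pos"],"tcp axis at z.252 px",proj(C,np.append(st["tool_pos"][:2],.252)))
g=cv2.cvtColor(im,cv2.COLOR_BGR2GRAY);m=(g>200).astype('uint8');n,l,s,c=cv2.connectedComponentsWithStats(m)
for i in range(1,n):
    if s[i,4]>60:print(s[i],c[i].round(1))
sub=g[160:270,200:300];k=cv2.HoughCircles(sub,cv2.HOUGH_GRADIENT,1,60,param1=100,param2=12,minRadius=10,maxRadius=24);print(k+[200,160,0] if k is not None else 0)
```

```text
[ 0.52279594 -0.20275309  0.26652898] tcp axis at z.252 px [250.07662206 232.53054496]
[ 449   17   63   69 3413] [480.5  51.4]
[ 201  126  150   39 2760] [295.6 137.7]
[240 151  45  35 713] [259. 167.]
[300 169  32   9 238] [313.8 173.4]
[204 189  18   8 107] [213.1 193.1]
[281 189  65   8 510] [313.4 192.5]
[263 202  16  11  61] [270.1 207.1]
[245 243  13   6  73] [251.1 245.7]
[379 371  13  12  91] [386.3 375.4]
[[[259.5        190.5         22.29999924]]]
```

{"method": "send_rows", "body": {"deltas": [[[0,0,10],0,0.6],[[0,0,15],0,0.6],[[0,0,15],0,0.6],[[0,0,10],0,0.6],[[0,0,0],0,0.6],[[0,0,0],0,0.6],[[0,0,0],0,0.4],[[0,0,0],0,0.3]]}}

```text
time: 11.22
tool_pos: [0.5238, -0.2032, 0.2185]
tcp_rot: [0.784, 0.621, 0.002, -0.004]
force: [0.2, 0.2, 0.6]
width: 0.328
finger_force: 0.0
```

{"method": "send_rows", "body": {"deltas": [[[0,0,0],0,0.15],[[0,0,0],0,0.1],[[0,0,0],0,0.1],[[0,0,0],0,0.1],[[0,0,0],0,0.1],[[0,0,0],0,0.1],[[0,0,0],0,0.1],[[0,0,0],0,0.1]]}}

```text
time: 11.88
tool_pos: [0.5235, -0.2031, 0.2183]
tcp_rot: [0.784, 0.621, 0.002, -0.005]
force: [-2.4, 0.6, 5.5]
width: 0.171
finger_force: 58.4
```

{"method": "send_rows", "body": {"deltas": [[[0,0,-3],0,0.1],[[0,0,-5],0,0.1],[[0,0,-6],0,0.1],[[0,0,-6],0,0.1],[[0,0,-6],0,0.1],[[0,0,-4],0,0.1],[[0,0,-2],0,0.1],[[0,0,0],0,0.1]]}}

```text
time: 12.55
tool_pos: [0.5236, -0.2034, 0.25]
tcp_rot: [0.784, 0.621, 0.002, -0.005]
force: [0.1, 0.2, -1.0]
width: 0.17
finger_force: 58.4
```

Run:
```python
from h import *
st=r.read_state();im=r.capture("scene")[:,:,::-1].copy();print(st["tool_pos"],st["width"],st["force"])
w=r.capture("wrist")[:,:,::-1]
cv2.imwrite("pics/s8.png",np.hstack([cv2.resize(im[130:250,150:270],(500,500),interpolation=2),cv2.resize(w[90:390,160:340],(300,500))]))
```

```text
[ 0.52362372 -0.20343362  0.24995219] 0.16973083978171602 [ 0.13364645  0.22473319 -0.98403967]
```

View pics/s8.png

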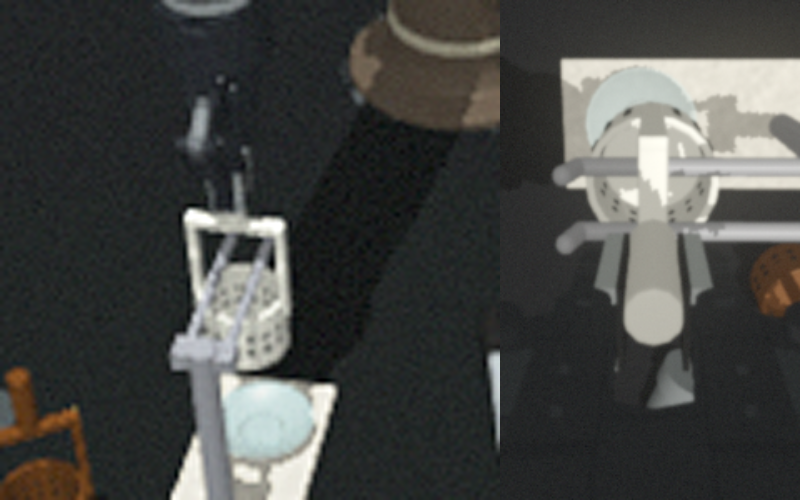

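The scene crop at (238,215) shows the crossbar clear above the prongs and the basket hanging straight in the grip. Now I'll move it off the hook.

{"method": "send_rows", "body": {"deltas": [[[0,-6,0],0,0.1],[[0,-12,0],0,0.1],[[0,-15,0],0,0.1],[[0,-16,0],0,0.1],[[0,-16,0],0,0.1],[[0,-15,0],0,0.1],[[0,-12,0],0,0.1],[[0,-6,0],0,0.1]]}}

```text
time: 13.32
tool_pos: [0.4263, -0.1805, 0.25]
tcp_rot: [0.784, 0.621, 0.002, -0.005]
force: [-0.2, -0.6, -0.5]
width: 0.171
finger_force: 58.6
```

Run:
```python
from h import *
st=r.read_state();M=R.from_quat(st["tcp_rot"]).as_matrix();p=st["tool_pos"]
print(p,M.round(4).tolist(),st["force"],st["moment"]);print(M.T@(np.array([.489,.213,p[2]])-p)*1000)
```

```text
[ 0.42628572 -0.18048811  0.25004305] [[0.2289, 0.9735, -0.0038], [0.9734, -0.2288, 0.0105], [0.0093, -0.0061, -0.9999]] [-0.24261677 -0.63512952 -0.50178295] [-0.00104088 -0.04927222 -0.00595331]
[397.37980837 -28.98680046   3.87624627]
```

{"method": "send_rows", "body": {"deltas": [[[8,-1,-4],0,0.1],[[16,-2,-4],0,0.1],[[25,-2,0],0,0.1],[[28,-2,0],0,0.1],[[30,-2,0],0,0.1],[[30,-2,0],0,0.1],[[30,-2,0],0,0.1],[[30,-2,0],0,0.1]]}}

```text
time: 13.98
tool_pos: [0.459, 0.0162, 0.2601]
tcp_rot: [0.784, 0.621, 0.002, -0.005]
force: [0.3, -0.4, -1.6]
width: 0.17
finger_force: 58.7
```

{"method": "send_rows", "body": {"deltas": [[[30,-2,0],0,0.1],[[30,-2,0],0,0.1],[[30,-2,0],0,0.1],[[30,-2,0],0,0.1],[[28,-2,0],0,0.1],[[24,-2,0],0,0.1],[[18,-2,0],0,0.1],[[10,0,0],0,0.1]]}}

```text
time: 14.65
tool_pos: [0.4908, 0.215, 0.2614]
tcp_rot: [0.783, 0.622, 0.002, -0.006]
force: [0.5, -0.3, -2.5]
width: 0.169
finger_force: 58.6
```

{"method": "send_rows", "body": {"deltas": [[[0,0,0],0,0.1],[[0,0,0],0,0.1],[[0,0,0],0,0.1],[[0,0,0],0,0.1],[[0,0,5],0,0.1],[[0,0,10],0,0.1],[[0,0,10],0,0.1],[[0,0,5],0,0.1]]}}

```text
time: 15.32
tool_pos: [0.4898, 0.2117, 0.2297]
tcp_rot: [0.784, 0.621, 0.001, -0.005]
force: [-0.4, 0.1, -1.5]
width: 0.166
finger_force: 58.6
```

Run:
```python
from h import *
st=r.read_state();M=R.from_quat(st["tcp_rot"]).as_matrix();p=st["tool_pos"]
im=r.capture("scene")[:,:,::-1].copy();w=r.capture("wrist")[:,:,::-1]
S=cam("scene");print("centre px",proj(S,[.489,.213,.055]),proj(S,[.4857,.2095,.055]))
cv2.imwrite("pics/s9.png",np.hstack([cv2.resize(im[150:260,280:390],(450,450),interpolation=2),cv2.resize(w[60:384,130:382],(350,450))]))
print(p,st["force"]);print(M.T@(np.array([.489,.213,.192])-p)*1000)
```

```text
centre px [334.48019639 212.15401625] [333.25211664 211.5311906 ]
[0.48978944 0.21174018 0.22966402] [-0.40036966  0.0795254  -1.49598809]
[ 0.74279936 -0.76930595 37.67817926]
```

View pics/s9.png

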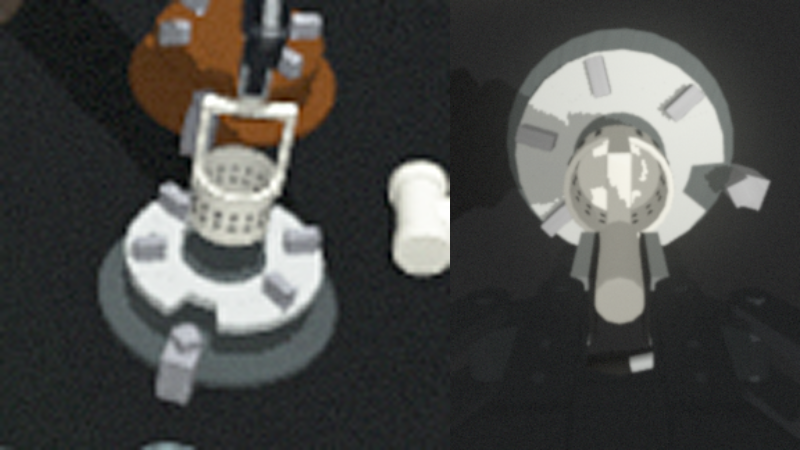

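Run:
```python
from h import *
S=cam("scene");p=r.read_state()["tool_pos"]
f=lambda q:((q-[280,150])*4.0909).round(0)
z0=p[2]-.2183+.083
for n,z in dict(foot=z0,rim=z0+.05,bar=z0+.115,top=z0+.169).items():print(n,f(proj(S,[p[0],p[1],z])))
for dx in(-.01,.01):print(f(proj(S,[p[0]+dx,p[1],z0])),f(proj(S,[p[0],p[1]+dx,z0])))
```

```text
foot [228. 219.]
rim [236. 172.]
bar [248. 108.]
top [258.  51.]
[225. 211.] [216. 220.]
[231. 228.] [240. 219.]
```

The basket hangs upright: the foot should project to crop (228,219) and the bar to (248,108), and both match the view. The notch still faces the pointer. I'll lower it gently.

{"method": "send_rows", "body": {"deltas": [[[1,-1,4],0,0.1],[[0,0,6],0,0.1],[[0,0,7],0,0.1],[[0,0,7],0,0.1],[[0,0,6],0,0.1],[[0,0,4],0,0.1],[[0,0,2],0,0.1],[[0,0,0],0,0.1]]}}

```text
time: 16.08
tool_pos: [0.4893, 0.2139, 0.1952]
tcp_rot: [0.784, 0.621, 0.001, -0.005]
force: [0.1, 0.1, -1.5]
width: 0.167
finger_force: 58.7
```

{"method": "send_rows", "body": {"deltas": [[[0,0,0.5],0,0.1],[[0,0,0.5],0,0.1],[[0,0,0.5],0,0.1],[[0,0,0],0,0.1],[[0,0,0],0,0.1],[[0,0,0],0,0.1],[[0,0,0],0,0.1],[[0,0,0],0,0.1]]}}

```text
time: 16.75
tool_pos: [0.4895, 0.214, 0.1943]
tcp_rot: [0.784, 0.621, 0.002, -0.005]
force: [0.2, -0.3, -1.4]
width: 0.168
finger_force: 58.7
```

{"method": "send_rows", "body": {"deltas": [[[0,0,0.6],0,0.1],[[0,0,0.6],0,0.1],[[0,0,0.6],0,0.1],[[0,0,0.6],0,0.1],[[0,0,0.6],0,0.1],[[0,0,0],0,0.1],[[0,0,0],0,0.1],[[0,0,0],0,0.1]]}}

```text
time: 17.42
tool_pos: [0.4895, 0.214, 0.1913]
tcp_rot: [0.784, 0.621, 0.002, -0.005]
force: [-0.1, -0.5, -1.8]
width: 0.171
finger_force: 58.7
```

{"method": "send_rows", "body": {"deltas": [[[0,0,0.5],0,0.1],[[0,0,0.5],0,0.1],[[0,0,0.5],0,0.1],[[0,0,0],0,0.1],[[0,0,0],0,0.1],[[0,0,0],0,0.1],[[0,0,0],0,0.1],[[0,0,0],0,0.1]]}}

```text
time: 18.08
tool_pos: [0.4896, 0.2142, 0.1907]
tcp_rot: [0.784, 0.621, 0.002, -0.005]
force: [-2.4, -0.2, 4.6]
width: 0.169
finger_force: 59.4
```

Contact: the vertical force rose to +4.6 N. I'll release and retreat straight up.

{"method": "send_rows", "body": {"deltas": [[[0,0,0],0,0.25],[[0,0,0],0,0.35],[[0,0,0],0,0.5],[[0,0,0],0,0.6],[[0,0,0],0,0.6],[[0,0,-5],0,0.6],[[0,0,-15],0,0.6],[[0,0,-20],0,0.6]]}}

```text
time: 18.75
tool_pos: [0.4889, 0.2133, 0.229]
tcp_rot: [0.784, 0.621, 0.0, -0.006]
force: [0.1, 0.3, 0.6]
width: 0.602
finger_force: 0.0
```

{"method": "send_rows", "body": {"deltas": [[[0,0,-25],0,0.6],[[0,0,-25],0,0.6],[[0,0,-25],0,0.6],[[-15,0,-15],0,0.6],[[-25,0,0],0,0.6],[[-15,0,0],0,0.6],[[0,0,0],0,0.6],[[0,0,0],0,0.6]]}}

```text
time: 19.42
tool_pos: [0.4775, 0.1588, 0.3199]
tcp_rot: [0.784, 0.621, 0.002, -0.005]
force: [-0.7, 0.0, -0.1]
width: 0.604
finger_force: 0.0
```

Run:
```python
from h import *
st=r.read_state();im=r.capture("scene")[:,:,::-1].copy();w=r.capture("wrist")[:,:,::-1].copy();cv2.imwrite("pics/w10.png",w)
S=cam("scene");C=cam("wrist",st)
f=lambda q:((q-[280,150])*4.0909).round(0);c=[.489,.213]
g=lambda q:(q-[130,20])*[400/280,450/364]+[450,0]
for n,z in dict(foot=.055,rim=.105,bar=.17,top=.224).items():print(n,f(proj(S,[*c,z])),g(proj(C,[*c,z])).round(0))
cv2.imwrite("pics/s10.png",np.hstack([cv2.resize(im[150:260,280:390],(450,450),interpolation=2),cv2.resize(w[20:384,130:410],(350,450))][:1]+[cv2.resize(w[20:384,130:410],(340,450))]))
for rr in(.105,.115):
    a,v=prof(w,C,c,rr);b=a[(v>125)&(a>-60)&(a<0)];print("ptr",b.mean(),len(b))
for rr in(.066,.07,.074):
    a,v=prof(w,C,c,rr);b=a[(v<135)&(a>-60)&(a<0)];print("notch",b.min(),b.max(),b.mean())
print(st["tool_pos"],st["force"],st["time"])
```

```text
foot [223. 254.] [623. 124.]
rim [231. 209.] [622. 125.]
bar [242. 147.] [622. 128.]
top [252.  92.] [621. 131.]
ptr -29.0 15
ptr -29.0 13
notch -42.0 -20.0 -31.0
notch -42.0 -19.0 -30.5
notch -42.0 -19.0 -30.5
[0.47746784 0.15879693 0.31985685] [-0.74998512  0.01669669 -0.07565843] 19.4167
```

View pics/s10.png

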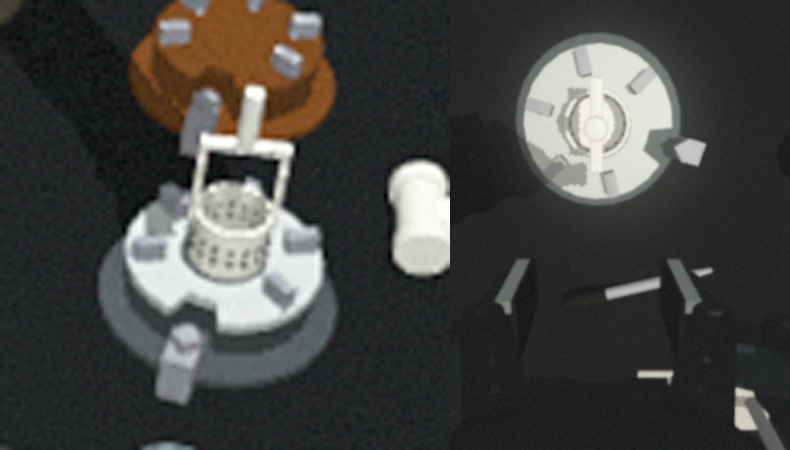

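The basket stands upright in the middle of the plate: the stem is at (596,127) against a predicted (595,131). The notch is about 1.5–2° from the pointer, within the 5° limit, and the gripper is clear. I'll hand in.

```bash
python3 -c "
from rig import r
print(r.close_job())"
```

```text
the job is handed in; nothing more can be done
None
```

I turned the table until its notch faced the pointer, took the basket off its hook, and set it upright in the middle of the plate. My last measurements put the notch within about 2° of the pointer; the job is handed in, but no verdict came back.

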